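Load serving boards into a spring-loaded dispenser

ROBOT

A 6-joint arm with a two-finger parallel gripper is mounted at the origin on the work surface. World frame = base frame: x ahead of the robot, y to its left, z up, the work surface at z = 0. Lengths are in m, angles in rad, forces in N, time in s.
With the tool pointing down it reaches from about 0.3 to 0.85 m from the base axis. Payload 5.4 kg.
Tool frame: the origin (TCP) lies on the centre line of the jaws, within the pads' length; the fingertips stand 22 mm ahead of it and the grasp point (between the pads) lies 3 mm ahead of it; z points along the fingers, y is the line along which they close (so a half turn about z gives the same grasp; the last joint's range is limited). The gripper opens to 85 mm and grips with 20 to 120 N. Pads are 22 mm wide; open, the fingers measure 114 mm over their backs; the gripper's body (76 mm by 85 mm) begins 54 mm behind the grasp point. The pads swing forward as they close: fully open they stand 13 mm farther back than shut.
Start: joints at [-1.488, 0.158, 1.597, -0, 1.386, -0.21], TCP at [0.166, -0.551, 0.253] pointing down, gripper open.
Joint ranges: [-2.91, 2.91], [-0.94, 2.29], [0.18, 2.7], [-1.29, 4.43], [0.17, 2.64], [-3, 3]. Speed limits (rad/s): [2.57, 2.57, 3.14, 3.14, 3.14, 3.14].

INTERFACE

Orientations are given as a unit quaternion [w, x, y, z].
In Python, from bench import get_state, snapshot, sign_off gives the robot as it stands.
- The arm moves only by the tool arm_command, never from a script. Its argument "rows" is a list of rows, each an object of numbers: "tx", "ty", "tz": the shift along the tool's x, y, z in mm; "wx", "wy", "wz": the turn, a rotation vector about the tool's x, y, z in degrees; "grip": the finger opening in mm, from 0 to 85.4. A call has 1 to 10 rows; each row shifts and turns the commanded pose from where the row before left it, along the tool's axes as they then stand; what a row does not reach is not made up. A row lasts 1/8 s, in which the tool goes at most 62.5 mm and 10.7 degrees, less where a joint would pass 70% of its speed; a pose out of reach is approached as far as the arm can. A call with a gripper value outside its range is refused whole. The fingers move at their own pace and stop on an object; "newtons" is the grip in N (left out, the last holds). Time passes only in rows, so rows that do not move let the fingers close. It gives the time, the measured TCP pose, the force, the opening and the grip force at its end, in the units of the state.
- get_state(): the state, without advancing time (a new reading comes with each control period).
- snapshot(name): name is "scene" or "top" or "wrist"; returns a dict with "image" (420x560x3 uint8, red, green, blue), "z_map" (420x560 float32, m along the optical axis (not along the pixel's ray), 0 where there is no reading), "fx", "fy", "cx", "cy" (pixels), "R" (3x3) and "t" (3): a world point X has camera coordinates R X + t. Camera axes: x right, y down, z forward; pixel columns grow to the right and rows downward; lengths in m; the calibration is good to about 2 mm. A picture is of the moment at which its call begins.
- sign_off(): hands the job in; it is judged then, once.
The state is a dict: "time": time; "q": joint angles; "dq": joint speeds; "joint_torque": joint torques, N m; "tcp_pos": TCP position; "tcp_rot": TCP orientation; "wrist_force": force on the tool from outside, world axes, zero at the start; "wrist_torque": the same for the moment, N m; "opening": finger opening in m; "grip_force": force on a finger pad.
Only numpy, scipy, OpenCV 4.12 (cv2) and the standard library are available. Lean on these libraries where they do the work, as an engineer would, in place of code of your own. Each camera call takes 0.05 s, during which the arm holds its last target. There are 200 camera calls.

TASK

Load both wooden serving boards into the spring-loaded board dispenser on the counter: one at a time, slide the board nearer the well along the loading shelf until it lies over the well, and push it down until the two spring catches snap back over it; then do the same with the other board, so that the pile sinks and both boards lie flat in the well, held under the catches. Do not disturb the other things on the counter.

Things in the scene. Friction and masses are not known exactly. Their poses are not given: they have to be found in the camera images.
- dispenser: Fixed metal dispenser, foot 152 (x) by 374 (y) mm. Origin on the counter, z up, its +y is the loading direction. Flat loading shelf y -200 to +62 mm, top 110 mm above the counter, -y end open without lip; then the open-topped well, y +62 to +166 mm, ending at a stop wall 12 mm above shelf level. Side rails: inner faces at x -63 and +63 mm, 5 mm thick, rising 10 mm above the shelf.
- well (a point): Centre of the well's mouth: in the dispenser's frame x 0, y +114 mm, z 110 mm (level with the top of the loading shelf). Well 126 (x) by 104 (y) mm; a board has 3 mm play to each rail and 2 mm lengthwise. A board slid home against the stop wall has its centre at y +116 mm.
- platform_top (a point): Centre of the top of the sprung platform in the well (96 by 92 mm); 6.5 mm below the shelf level when empty.
- platform_plate (a joint): How far the platform is pushed down, m: 0 at rest, stop at 0.065; about 0.015 with one board held under the catches, 0.031 with two. Its spring lifts it with about 2.7 N at rest, rising 1.2 N per 10 mm. Pushing a board in takes up to about 20 N.
- catch_near (a joint): Spring flap on the well's -x side, rad: 0 = level (shut), turns down to 1.5 as a board is pushed past. 14 mm long, 40 wide, 4 thick, reaching in to x -52 mm; upper face 1.5 mm, lower 5.5 mm below shelf level. A board slid over the well rests on both flaps. Once the board's top is pushed 20 mm below shelf level (35 mm of travel) the flaps spring up over it and hold it.
- catch_far (a joint): The same flap, mirrored, on the +x side of the well.
- board_a: Beech serving board with a dark groove round its top, 120 (x) by 100 (y) by 16 mm thick, 140 g, lying flat on the loading shelf, its x and y about along the dispenser's. It is the one nearer the well. Origin: centre of its underside. Held in the well right under the catches its underside is 21.5 mm below shelf level; with another board on top, 37.5 mm below.
- board_b: An identical board, behind board_a on the loading shelf (3 to 25 mm between them, too narrow for a finger: pushing board_b from behind also pushes board_a ahead of it).
- mug: White mug, 90 mm tall, bystander. Origin: centre of its underside.
- bottle: Amber bottle, 190 mm tall, bystander. Origin: centre of its underside.
- sugar_jar: Glass jar 110 mm tall, bystander. Origin: centre of its underside.
Things that resemble listed ones, but are neither listed nor needed, are in the scene too. What is shaped like the board_b but blue is not meant.

How it is judged:
By the outcome, as a careful person would: the job done as asked, in the order asked, and still so for the second after the job is handed in, with the robot touching nothing.
It also fails if it takes over 56 s, if anything falls off the work surface, if the arm or the gripper's body presses on something with over 40 N, if the wrist force passes 120 N, or if a joint passes its speed limit or range.

## Working session

There is one attempt and no reset: what is moved stays moved. The work goes in short steps, Python scripts to look and compute and a tool call to move; the robot and the scene stay as the last step left them, time stands still between calls to the robot, and variables do not carry over. Pictures are saved under pics/ and viewed, at most 10 in all, crops included, and the job is handed in when it is done.

Besides the shell and the picture viewer there is one more tool, called by a JSON object that holds its "method" and its "body", one argument or row to a line. arm_command: Moves the arm, as the interface text tells. Its arguments: {"type":"object","properties":{"rows":{"type":"array"},"newtons":{"type":"number"}},"required":["rows"]}

```bash
mkdir -p pics; cat > h.py <<'E'
import numpy as np, cv2
from bench import get_state, snapshot, sign_off
def save(s,n): cv2.imwrite('pics/'+n, s['image'][:,:,::-1])
def cloud(s):
    z=s['z_map']; v,u=np.mgrid[:z.shape[0],:z.shape[1]]
    P=np.stack([(u-s['cx'])/s['fx']*z,(v-s['cy'])/s['fy']*z,z],-1)
    return (P-s['t'])@s['R']
E
python3 - <<'E'
from h import *
a=snapshot('top');save(a,'top.png');b=snapshot('scene')
save(b,'scene.png')
s=get_state();print(s['time'],s['tcp_rot'],s['wrist_force'])
np.savez('/tmp/top.npz',**a);np.savez('/tmp/scene.npz',**b)
E
```

```text
0.1 [-8.96248796e-04  9.89303299e-01  1.45870406e-01  5.68661816e-05] [-0.11111162 -0.01795764  0.07499016]
```

View pics/top.png

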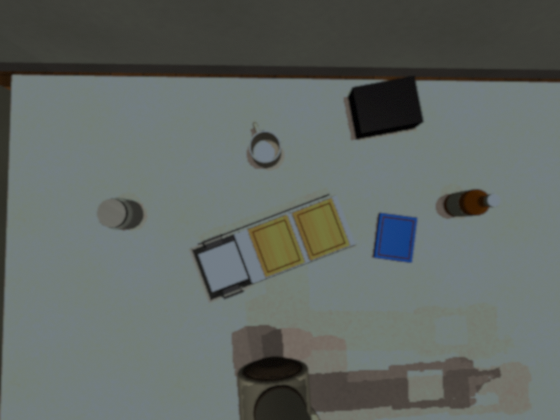

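View pics/scene.png

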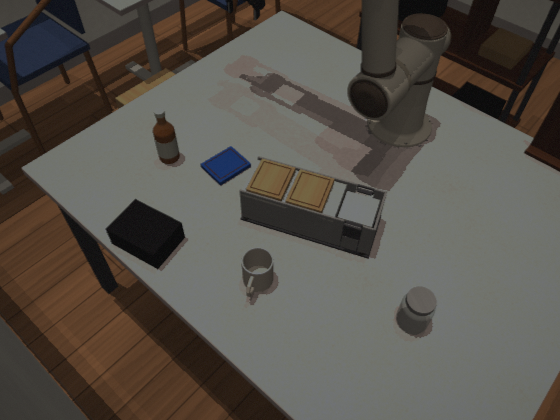

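The top view shows board_a at (275,245), next to the well at (222,265), and board_b at (321,228). The only lookalike is the blue board at (396,237), which is not on the shelf, so I reject it. Mug is at (265,150), jar at (115,213), bottle at (470,203); the black box at (386,107) isn't listed.

```bash
python3 - <<'E'
from h import *
a=dict(np.load('/tmp/top.npz'));b=dict(np.load('/tmp/scene.npz'))
for n,s in(('top',a),('scene',b)):
    P=cloud(s); hsv=cv2.cvtColor(s['image'],cv2.COLOR_RGB2HSV)
    z=P[...,2]
    m=((hsv[...,1]>90)&(hsv[...,0]>8)&(hsv[...,0]<35)&(z>.11)&(z<.145)).astype(np.uint8)
    m=cv2.morphologyEx(m,cv2.MORPH_OPEN,np.ones((3,3)))
    k,l,st,c=cv2.connectedComponentsWithStats(m)
    for i in range(1,k):
        if st[i,4]<300: continue
        cs,_=cv2.findContours((l==i).astype(np.uint8),0,2)
        q=max(cs,key=cv2.contourArea)[:,0]
        # rays on z=0.126
        d=np.c_[(q[:,0]-s['cx'])/s['fx'],(q[:,1]-s['cy'])/s['fy'],np.ones(len(q))]@s['R']
        C=-s['R'].T@s['t']; X=C+d*((.126-C[2])/d[:,2])[:,None]
        r=cv2.minAreaRect((X[:,:2]*1000).astype(np.float32))
        print(n,c[i],st[i,4],'rect',r,'z',np.median(z[l==i]))
    # dispenser well platform
    m2=((z>.09)&(z<.108)).astype(np.uint8); 
    k,l,st,c=cv2.connectedComponentsWithStats(cv2.morphologyEx(m2,cv2.MORPH_OPEN,np.ones((3,3))))
    for i in range(1,k):
        if st[i,4]>300: print(n,'well',c[i],st[i,4],P[l==i].mean(0), cv2.minAreaRect((P[l==i][:,:2]*1000).astype(np.float32)))
    m3=(z>.06)&(z<.135)&(np.abs(P[...,0]-P[245 if n=='top' else 190,275 if n=='top' else 312,0])<.4)&(np.abs(P[...,1]-P[245 if n=='top' else 190,275 if n=='top' else 312,1])<.2)
    k,l,st,c=cv2.connectedComponentsWithStats(m3.astype(np.uint8))
    i=1+np.argmax(st[1:,4]);print(n,'disp',c[i],st[i,4],cv2.minAreaRect((P[l==i][:,:2]*1000).astype(np.float32)))
    if n=='top': print([P[v,u].round(3) for u,v in((265,150),(115,213),(470,203),(386,107),(396,237),(222,265),(275,245))])
s=a['image'][170:320,170:370,::-1]
cv2.imwrite('pics/crop.png',cv2.resize(cv2.convertScaleAbs(s,alpha=1.6),None,fx=4,fy=4,interpolation=2))
E
```

```text
top [472.68193384 202.13994911] 393 rect ((614.6659545898438, -439.5138854980469), (56.18653106689453, 51.26314163208008), 0.9489586353302002) z 0.12923653795223602
top [320.21292217 228.81595693] 2043 rect ((546.1817626953125, -81.37224578857422), (116.6695327758789, 96.79008483886719), 21.810060501098633) z 0.12676846185947746
top [275.66731898 245.43639922] 2044 rect ((505.3808898925781, 22.250507354736328), (116.89453125, 96.2678451538086), 21.511730194091797) z 0.1266636774105538
top well [223.22555411 265.89243807] 1534 [0.45326056 0.14723969 0.10389559] ((452.9725646972656, 147.4253387451172), (95.873779296875, 92.84547424316406), 21.812023162841797)
top disp [273.76046617 247.21633854] 8838 ((501.3746643066406, 28.698776245117188), (147.9706573486328, 373.005126953125), 22.19499969482422)
[array([0.752, 0.056, 0.01 ]), array([0.575, 0.407, 0.112]), array([ 0.612, -0.428,  0.132]), array([ 0.852, -0.247,  0.072]), array([ 0.527, -0.292,  0.015]), array([0.456, 0.15 , 0.106]), array([0.507, 0.024, 0.129])]
scene [270.96275753 179.14500792] 1262 rect ((546.8776245117188, -81.81521606445312), (123.99884796142578, 102.37627410888672), 21.88205337524414) z 0.12747946503016122
scene [310.13063407 190.53934301] 1309 rect ((505.7364501953125, 22.955978393554688), (122.71695709228516, 99.23214721679688), 21.75255584716797) z 0.12735653707322367
scene well [359.00827586 209.30896552] 725 [0.45503916 0.15051664 0.10456754] ((453.3111877441406, 147.609375), (98.57605743408203, 90.7445068359375), 22.734115600585938)
scene disp [312.04731638 198.09689266] 7080 ((499.9492492675781, 27.794326782226562), (153.67234802246094, 372.83331298828125), 21.55352020263672)
```

View pics/crop.png

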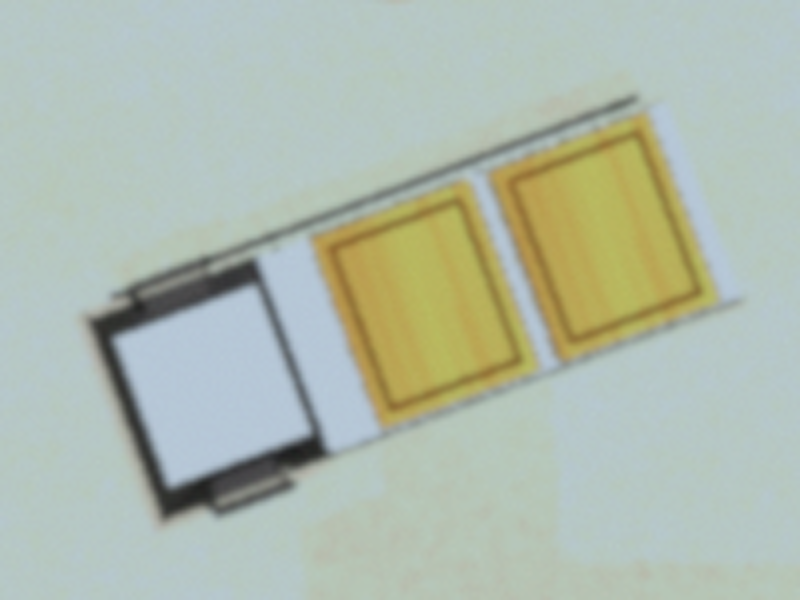

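The crop confirms board_a (nearer the well) and board_b, both grooved beech between the rails. The dispenser yaw is 21.8° and its origin is about (0.4955, 0.0417). The gap between the boards is about 12 mm.

Plan:
1. Drag board_a forward by pressing on its top, to open the gap.
2. Push it home from behind with both fingers, then press it down.
3. Repeat for board_b.

I'll turn the tool so tool x = dispenser +y and tool y = dispenser +x.

{"method": "arm_command", "body": {
  "rows": [
    {"wz":-10.55,"grip":40},
    {"wz":-10.55},
    {"wz":-10.55},
    {"wz":-10.55},
    {"wz":-10.55},
    {"wz":-10.55},
    {"wz":-10.55},
    {"wz":-10.55},
    {"wz":-10.6}
  ],
  "newtons": 40
}}

```text
invalid input at $.rows[0]: expected keys tx, ty, tz, wx, wy, wz, grip
```

{"method": "arm_command", "body": {
  "rows": [
    {"tx":20,"ty":26.4},
    {"tx":20,"ty":26.4},
    {"tx":20,"ty":26.4},
    {"tx":20,"ty":26.4},
    {"tx":20,"ty":26.4},
    {"tx":20,"ty":26.4},
    {"tx":20,"ty":26.4},
    {"tx":20,"ty":26.4},
    {"tx":20,"ty":26.4},
    {"tx":20,"ty":26.4}
  ]
}}

```text
invalid input at $.rows[0]: expected keys tx, ty, tz, wx, wy, wz, grip
```

{"method": "arm_command", "body": {
  "rows": [
    {"tx":20,"ty":26.4},
    {"tx":20,"ty":26.4},
    {"tx":20,"ty":26.4},
    {"tx":20,"ty":26.4},
    {"tx":20,"ty":26.4},
    {"tx":20,"ty":26.4},
    {"tx":20,"ty":26.4},
    {"tx":20,"ty":26.4},
    {"tx":20,"ty":26.4},
    {"tx":20,"ty":26.4}
  ]
}}

```text
invalid input at $.rows[0]: expected keys tx, ty, tz, wx, wy, wz, grip
```

```bash
cat >> h.py <<'E'
def disp(p):
    c,s=np.cos(np.radians(21.8)),np.sin(np.radians(21.8)); d=np.array(p[:2])*1000-[495.5,41.7]
    return np.round([c*d[0]+s*d[1],-s*d[0]+c*d[1],p[2]*1000],1)
def stat():
    from scipy.spatial.transform import Rotation as Ro
    s=get_state();w,x,y,z=s['tcp_rot'];M=Ro.from_quat([x,y,z,w]).as_matrix()
    print('t',s['time'],'disp tcp',disp(s['tcp_pos']),'xyaw',np.degrees(np.arctan2(M[1,0],M[0,0])).round(2),'zax',M[:,2].round(4),'F',np.round(s['wrist_force'],1),'open',s['opening'],'q',np.round(s['q'],2))
E
python3 - <<'E'
from h import *
stat(); w=snapshot('wrist'); save(w,'w1.png'); P=cloud(w)
z=P[...,2];hsv=cv2.cvtColor(w['image'],cv2.COLOR_RGB2HSV)
m=((hsv[...,1]>90)&(hsv[...,0]>8)&(hsv[...,0]<35)&(z>.115)&(z<.14)).astype(np.uint8)
k,l,st,c=cv2.connectedComponentsWithStats(m)
for i in range(1,k):
    if st[i,4]>1000:
        r=cv2.minAreaRect((P[l==i][:,:2]*1000).astype(np.float32));print(r,disp([r[0][0]/1e3,r[0][1]/1e3,0]),np.median(z[l==i]))
E
```

```text
t 0.1 disp tcp [-525.8 -427.   252.4] xyaw 16.78 zax [-1.0e-04  1.8e-03 -1.0e+00] F [-0.1 -0.   0.1] open 0.0857264661852448 q [-1.49  0.16  1.6  -0.    1.39 -0.21]
```

View pics/w1.png

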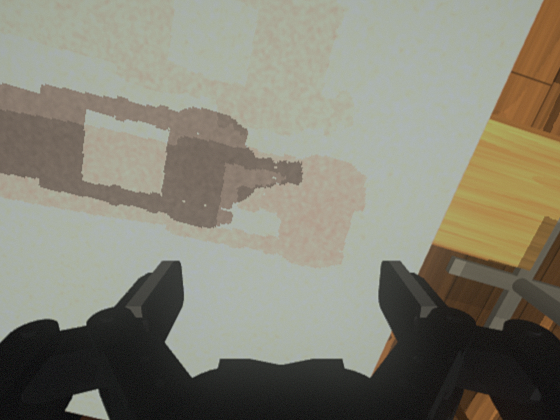

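The rows need every key, so nothing moved. The wrist view shows only bare counter, with the finger pads at about (170,290) and (395,290). I'll resend the moves in full.

{"method": "arm_command", "body": {
  "rows": [
    {"tx":0,"ty":0,"tz":0,"wx":0,"wy":0,"wz":-10.55,"grip":40},
    {"tx":0,"ty":0,"tz":0,"wx":0,"wy":0,"wz":-10.55,"grip":40},
    {"tx":0,"ty":0,"tz":0,"wx":0,"wy":0,"wz":-10.55,"grip":40},
    {"tx":0,"ty":0,"tz":0,"wx":0,"wy":0,"wz":-10.55,"grip":40},
    {"tx":0,"ty":0,"tz":0,"wx":0,"wy":0,"wz":-10.55,"grip":40},
    {"tx":0,"ty":0,"tz":0,"wx":0,"wy":0,"wz":-10.55,"grip":40},
    {"tx":0,"ty":0,"tz":0,"wx":0,"wy":0,"wz":-10.55,"grip":40},
    {"tx":0,"ty":0,"tz":0,"wx":0,"wy":0,"wz":-10.55,"grip":40},
    {"tx":0,"ty":0,"tz":0,"wx":0,"wy":0,"wz":-10.6,"grip":40}
  ],
  "newtons": 40
}}

```text
time: 1.27
tcp_pos: [0.1659, -0.5503, 0.2529]
tcp_rot: [-0.0, 0.558, 0.83, 0.0]
wrist_force: [-0.6, -0.8, -0.0]
opening: 0.0399
grip_force: 0.0
```

{"method": "arm_command", "body": {
  "rows": [
    {"tx":20,"ty":26.4,"tz":0,"wx":0,"wy":0,"wz":0,"grip":40},
    {"tx":20,"ty":26.4,"tz":0,"wx":0,"wy":0,"wz":0,"grip":40},
    {"tx":20,"ty":26.4,"tz":0,"wx":0,"wy":0,"wz":0,"grip":40},
    {"tx":20,"ty":26.4,"tz":0,"wx":0,"wy":0,"wz":0,"grip":40},
    {"tx":20,"ty":26.4,"tz":0,"wx":0,"wy":0,"wz":0,"grip":40},
    {"tx":20,"ty":26.4,"tz":0,"wx":0,"wy":0,"wz":0,"grip":40},
    {"tx":20,"ty":26.4,"tz":0,"wx":0,"wy":0,"wz":0,"grip":40},
    {"tx":20,"ty":26.4,"tz":0,"wx":0,"wy":0,"wz":0,"grip":40},
    {"tx":20,"ty":26.4,"tz":0,"wx":0,"wy":0,"wz":0,"grip":40},
    {"tx":20,"ty":26.4,"tz":0,"wx":0,"wy":0,"wz":0,"grip":40}
  ]
}}

```text
time: 2.52
tcp_pos: [0.3372, -0.2657, 0.2531]
tcp_rot: [-0.0, 0.561, 0.828, 0.0]
wrist_force: [1.5, 0.7, 0.3]
opening: 0.04
grip_force: 0.0
```

{"method": "arm_command", "body": {
  "rows": [
    {"tx":20,"ty":26.4,"tz":0,"wx":0,"wy":0,"wz":0,"grip":40},
    {"tx":20,"ty":26.4,"tz":0,"wx":0,"wy":0,"wz":0,"grip":40},
    {"tx":20,"ty":26.4,"tz":0,"wx":0,"wy":0,"wz":0,"grip":40},
    {"tx":20,"ty":26.4,"tz":0,"wx":0,"wy":0,"wz":0,"grip":40},
    {"tx":20,"ty":26.4,"tz":0,"wx":0,"wy":0,"wz":0,"grip":40},
    {"tx":20,"ty":26.4,"tz":0,"wx":0,"wy":0,"wz":0,"grip":40},
    {"tx":20,"ty":26.4,"tz":0,"wx":0,"wy":0,"wz":0,"grip":40},
    {"tx":20,"ty":26.4,"tz":0,"wx":0,"wy":0,"wz":0,"grip":40},
    {"tx":20,"ty":26.4,"tz":0,"wx":0,"wy":0,"wz":0,"grip":40},
    {"tx":20,"ty":26.4,"tz":0,"wx":0,"wy":0,"wz":0,"grip":40}
  ]
}}

```text
time: 3.78
tcp_pos: [0.5082, 0.0179, 0.253]
tcp_rot: [-0.0, 0.561, 0.828, -0.0]
wrist_force: [0.5, -0.6, -0.2]
opening: 0.0401
grip_force: 0.0
```

```bash
cat >> h.py <<'E'
def boards(name='wrist',fn=None):
    w=snapshot(name); P=cloud(w)
    if fn: save(w,fn)
    z=P[...,2];hsv=cv2.cvtColor(w['image'],cv2.COLOR_RGB2HSV)
    m=((hsv[...,1]>90)&(hsv[...,0]>8)&(hsv[...,0]<35)&(z>.07)&(z<.145)).astype(np.uint8)
    m=cv2.morphologyEx(m,cv2.MORPH_OPEN,np.ones((3,3)))
    k,l,st,c=cv2.connectedComponentsWithStats(m)
    for i in range(1,k):
        if st[i,4]>300:
            Q=P[l==i];r=cv2.minAreaRect((Q[:,:2]*1000).astype(np.float32))
            D=np.array([disp(p) for p in Q[::5]])
            print(name,c[i].round(),'disp rect',disp([r[0][0]/1e3,r[0][1]/1e3,0]),np.round(r[1],1),round(r[2],1),'yrange',np.percentile(D[:,1],[1,99]).round(1),'z',np.median(z[l==i]).round(4))
E
python3 - <<'E'
from h import *
stat(); boards('wrist','w2.png')
E
```

```text
t 3.775 disp tcp [  2.9 -26.8 253. ] xyaw 111.78 zax [-5.e-04  0.e+00 -1.e+00] F [ 0.5 -0.6 -0.2] open 0.04010133941898514 q [-0.2  -0.01  1.78 -0.    1.38 -0.58]
wrist [280. 192.] disp rect [  2.4 -22.1   0. ] [121.7 102.1] 21.4 yrange [-68.8  27.9] z 0.1254
wrist [281. 315.] disp rect [   2.3 -128.7    0. ] [102.  93.] 21.9 yrange [-170.9  -82.6] z 0.1252
```

View pics/w2.png

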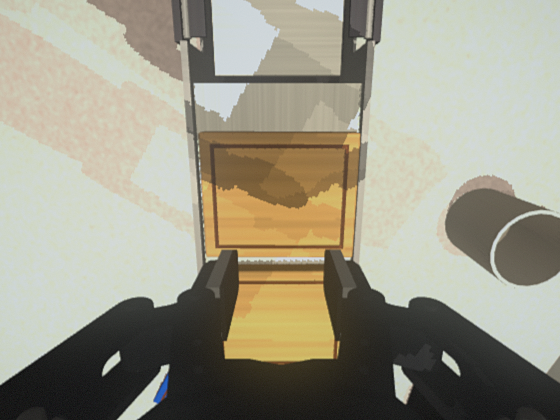

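The wrist view shows board_a at (280,192) with its front edge at row 132, the well above it, and the fingers well aligned. I'll move back a little and lower onto its rear part.

{"method": "arm_command", "body": {
  "rows": [
    {"tx":-6,"ty":0,"tz":20,"wx":0,"wy":0,"wz":0,"grip":40},
    {"tx":-6,"ty":0,"tz":25,"wx":0,"wy":0,"wz":0,"grip":40},
    {"tx":0,"ty":0,"tz":25,"wx":0,"wy":0,"wz":0,"grip":40},
    {"tx":0,"ty":0,"tz":20,"wx":0,"wy":0,"wz":0,"grip":40},
    {"tx":0,"ty":0,"tz":8,"wx":0,"wy":0,"wz":0,"grip":40},
    {"tx":0,"ty":0,"tz":2,"wx":0,"wy":0,"wz":0,"grip":40},
    {"tx":0,"ty":0,"tz":0,"wx":0,"wy":0,"wz":0,"grip":40}
  ]
}}

```text
time: 4.7
tcp_pos: [0.5128, 0.0056, 0.154]
tcp_rot: [0.001, 0.561, 0.828, 0.0]
wrist_force: [0.2, 0.1, 0.4]
opening: 0.04
grip_force: 0.0
```

{"method": "arm_command", "body": {
  "rows": [
    {"tx":0,"ty":0,"tz":2,"wx":0,"wy":0,"wz":0,"grip":40},
    {"tx":0,"ty":0,"tz":0,"wx":0,"wy":0,"wz":0,"grip":40}
  ]
}}

```text
time: 4.95
tcp_pos: [0.5125, 0.0056, 0.1516]
tcp_rot: [0.0, 0.561, 0.828, 0.0]
wrist_force: [0.1, 0.5, -0.2]
opening: 0.04
grip_force: 0.0
```

{"method": "arm_command", "body": {
  "rows": [
    {"tx":0,"ty":0,"tz":2,"wx":0,"wy":0,"wz":0,"grip":40},
    {"tx":0,"ty":0,"tz":0,"wx":0,"wy":0,"wz":0,"grip":40}
  ]
}}

```text
time: 5.2
tcp_pos: [0.5122, 0.0057, 0.1491]
tcp_rot: [-0.0, 0.561, 0.828, -0.0]
wrist_force: [-0.3, -0.9, -0.1]
opening: 0.0398
grip_force: 0.0
```

{"method": "arm_command", "body": {
  "rows": [
    {"tx":0,"ty":0,"tz":2,"wx":0,"wy":0,"wz":0,"grip":40},
    {"tx":0,"ty":0,"tz":0,"wx":0,"wy":0,"wz":0,"grip":40}
  ]
}}

```text
time: 5.45
tcp_pos: [0.5122, 0.0057, 0.1471]
tcp_rot: [-0.0, 0.561, 0.828, -0.0]
wrist_force: [-0.6, 0.4, 0.0]
opening: 0.0398
grip_force: 0.0
```

{"method": "arm_command", "body": {
  "rows": [
    {"tx":0,"ty":0,"tz":1,"wx":0,"wy":0,"wz":0,"grip":40},
    {"tx":0,"ty":0,"tz":0,"wx":0,"wy":0,"wz":0,"grip":40}
  ]
}}

```text
time: 5.7
tcp_pos: [0.5124, 0.0057, 0.1465]
tcp_rot: [0.0, 0.561, 0.828, 0.0]
wrist_force: [0.3, 0.7, 1.8]
opening: 0.0397
grip_force: 1.0
```

Contact at TCP z = 146.5, so the tips are about 20.5 mm ahead. I'll press a bit more and drag.

{"method": "arm_command", "body": {
  "rows": [
    {"tx":0,"ty":0,"tz":1,"wx":0,"wy":0,"wz":0,"grip":40},
    {"tx":0,"ty":0,"tz":0,"wx":0,"wy":0,"wz":0,"grip":40},
    {"tx":3,"ty":0,"tz":0,"wx":0,"wy":0,"wz":0,"grip":40},
    {"tx":5,"ty":0,"tz":0,"wx":0,"wy":0,"wz":0,"grip":40}
  ]
}}

```text
time: 6.2
tcp_pos: [0.5107, 0.0122, 0.1465]
tcp_rot: [0.002, 0.561, 0.828, 0.0]
wrist_force: [1.7, -3.9, 5.4]
opening: 0.0398
grip_force: 2.8
```

```bash
python3 - <<'E'
from h import *
stat(); boards('wrist'); boards('scene')
E
```

```text
t 6.2 disp tcp [  3.1 -33.  146.5] xyaw 111.77 zax [ 0.0034 -0.0021 -1.    ] F [ 1.7 -3.9  5.4] open 0.03978483281390624 q [-0.21  0.1   1.88 -0.    1.15 -0.59]
wrist [277. 216.] disp rect [ -0.2 -27.3   0. ] [126.7 112.1] 21.7 yrange [-67.8  28.3] z 0.1254
wrist [281. 349.] disp rect [  2.9 -84.9   0. ] [62.8  6.7] 22.2 yrange [-86.6 -82.2] z 0.1199
scene [164. 133.] disp rect [ -60.5 -491.     0. ] [38.6 59.3] 67.7 yrange [-516.2 -469.8] z 0.1235
scene [271. 179.] disp rect [   0.9 -133.3    0. ] [126.3  99.2] 23.0 yrange [-180.8  -86.1] z 0.1275
scene [312. 194.] disp rect [  0.4 -22.5   0. ] [127.8  99. ] 21.3 yrange [-70.3  26.8] z 0.1273
```

{"method": "arm_command", "body": {
  "rows": [
    {"tx":5,"ty":0,"tz":0.5,"wx":0,"wy":0,"wz":0,"grip":40},
    {"tx":6,"ty":0,"tz":0,"wx":0,"wy":0,"wz":0,"grip":40},
    {"tx":6,"ty":0,"tz":0,"wx":0,"wy":0,"wz":0,"grip":40},
    {"tx":6,"ty":0,"tz":0,"wx":0,"wy":0,"wz":0,"grip":40}
  ]
}}

```text
time: 6.8
tcp_pos: [0.5027, 0.0335, 0.1466]
tcp_rot: [0.003, 0.561, 0.828, 0.0]
wrist_force: [1.1, -5.6, 7.4]
opening: 0.04
grip_force: 3.5
```

```bash
python3 - <<'E'
from h import *
stat(); boards('wrist'); boards('scene')
E
```

```text
t 6.8 disp tcp [  3.6 -10.3 146.6] xyaw 111.79 zax [ 0.0048 -0.0028 -1.    ] F [ 1.1 -5.6  7.4] open 0.040016914911800296 q [-0.17  0.08  1.9  -0.    1.15 -0.55]
wrist [276. 250.] disp rect [  0.1 -18.1   0. ] [126.6  96.9] 21.0 yrange [-60.5  30.3] z 0.1254
scene [164. 133.] disp rect [ -58.1 -490.5    0. ] [35.6 59.6] 60.5 yrange [-516.8 -469.5] z 0.1233
scene [271. 179.] disp rect [   1.7 -133.7    0. ] [123.5  99.2] 22.9 yrange [-182.   -85.7] z 0.1275
scene [310. 193.] disp rect [  2.5 -20.8   0. ] [123.7  98.9] 21.8 yrange [-69.4  27.7] z 0.1274
```

The fingers slipped and board_a hardly moved. I'll try once with a firmer press, about 20 N.

{"method": "arm_command", "body": {
  "rows": [
    {"tx":-6,"ty":0,"tz":2.5,"wx":0,"wy":0,"wz":0,"grip":40},
    {"tx":0,"ty":0,"tz":2,"wx":0,"wy":0,"wz":0,"grip":40},
    {"tx":5,"ty":0,"tz":0,"wx":0,"wy":0,"wz":0,"grip":40},
    {"tx":6,"ty":0,"tz":0,"wx":0,"wy":0,"wz":0,"grip":40},
    {"tx":6,"ty":0,"tz":0,"wx":0,"wy":0,"wz":0,"grip":40},
    {"tx":6,"ty":0,"tz":0,"wx":0,"wy":0,"wz":0,"grip":40}
  ]
}}

```text
time: 7.65
tcp_pos: [0.5005, 0.0465, 0.1466]
tcp_rot: [0.009, 0.56, 0.828, 0.0]
wrist_force: [1.4, -8.9, 21.8]
opening: 0.0401
grip_force: 10.9
```

```bash
python3 - <<'E'
from h import *
stat(); boards('scene')
E
```

```text
t 7.65 disp tcp [  6.5   2.6 146.6] xyaw 111.85 zax [ 0.0149 -0.009  -0.9998] F [ 1.4 -8.9 21.8] open 0.04005642162475096 q [-0.14  0.07  1.91 -0.01  1.14 -0.52]
scene [164. 133.] disp rect [ -59.  -490.9    0. ] [39.6 59.8] 61.7 yrange [-520.9 -470.4] z 0.1238
scene [271. 179.] disp rect [   1.2 -134.     0. ] [124.3  98.9] 22.3 yrange [-181.3  -85.4] z 0.1274
scene [308. 192.] disp rect [  1.4 -21.2   0. ] [124.7  99.2] 20.1 yrange [-69.2  28.8] z 0.1274
```

The drag slips, so I'll push board_b from behind, which the task notes will carry board_a ahead of it. I'll lift and go behind board_b.

{"method": "arm_command", "body": {
  "rows": [
    {"tx":0,"ty":0,"tz":-20,"wx":0,"wy":0,"wz":0,"grip":40},
    {"tx":0,"ty":0,"tz":-20,"wx":0,"wy":0,"wz":0,"grip":40},
    {"tx":-35,"ty":0,"tz":0,"wx":0,"wy":0,"wz":0,"grip":40},
    {"tx":-36,"ty":0,"tz":0,"wx":0,"wy":0,"wz":0,"grip":40},
    {"tx":-36,"ty":0,"tz":0,"wx":0,"wy":0,"wz":0,"grip":40},
    {"tx":-36,"ty":0,"tz":0,"wx":0,"wy":0,"wz":0,"grip":40},
    {"tx":-36,"ty":0,"tz":0,"wx":0,"wy":0,"wz":0,"grip":40},
    {"tx":-36,"ty":0,"tz":0,"wx":0,"wy":0,"wz":0,"grip":40},
    {"tx":0,"ty":0,"tz":0,"wx":0,"wy":0,"wz":0,"grip":40}
  ]
}}

```text
time: 8.82
tcp_pos: [0.5744, -0.1509, 0.1796]
tcp_rot: [-0.0, 0.562, 0.827, 0.0]
wrist_force: [-1.4, -0.1, 0.0]
opening: 0.0402
grip_force: 0.0
```

```bash
python3 - <<'E'
from h import *
stat(); boards('top'); boards('scene');boards('wrist')
E
```

```text
t 8.825 disp tcp [   1.8 -208.2  179.6] xyaw 111.63 zax [-5.e-04  5.e-04 -1.e+00] F [-1.4 -0.1  0. ] open 0.0401763150952066 q [-0.46  0.27  1.62  0.    1.26 -0.84]
top [471. 202.] disp rect [ -68.1 -490.9    0. ] [57.5 42.6] 5.9 yrange [-510.5 -470. ] z 0.1264
top [318. 227.] disp rect [   1.2 -134.1    0. ] [120.1  98.4] 22.0 yrange [-182.1  -85.9] z 0.1267
top [275. 246.] disp rect [  1.3 -20.8   0. ] [118.1  97.4] 19.8 yrange [-67.6  26.5] z 0.1266
scene [164. 133.] disp rect [ -59.5 -492.5    0. ] [41.5 59.2] 58.1 yrange [-518.4 -470.5] z 0.1225
scene [271. 179.] disp rect [   0.5 -134.     0. ] [126.6  98.8] 22.2 yrange [-181.2  -85.4] z 0.1274
scene [311. 191.] disp rect [  1.7 -21.2   0. ] [126.3 100.1] 20.1 yrange [-69.2  28.2] z 0.1275
wrist [279.  97.] disp rect [-1.000e-01 -1.348e+02  0.000e+00] [126.7 101.1] 21.9 yrange [-181.4  -86.9] z 0.1254
```

Both boards are still on the shelf; board_a has yawed about 2°, and a flat push should square it. I'll go down and push.

{"method": "arm_command", "body": {
  "rows": [
    {"tx":0,"ty":0,"tz":15,"wx":0,"wy":0,"wz":-0.15,"grip":40},
    {"tx":0,"ty":0,"tz":15,"wx":0,"wy":0,"wz":0,"grip":40},
    {"tx":0,"ty":0,"tz":13,"wx":0,"wy":0,"wz":0,"grip":40},
    {"tx":6,"ty":0,"tz":0,"wx":0,"wy":0,"wz":0,"grip":40},
    {"tx":7,"ty":0,"tz":0,"wx":0,"wy":0,"wz":0,"grip":40},
    {"tx":7,"ty":0,"tz":0,"wx":0,"wy":0,"wz":0,"grip":40},
    {"tx":7,"ty":0,"tz":0,"wx":0,"wy":0,"wz":0,"grip":40},
    {"tx":7,"ty":0,"tz":0,"wx":0,"wy":0,"wz":0,"grip":40},
    {"tx":7,"ty":0,"tz":0,"wx":0,"wy":0,"wz":0,"grip":40}
  ]
}}

```text
time: 10.1
tcp_pos: [0.5593, -0.1114, 0.138]
tcp_rot: [0.001, 0.56, 0.829, -0.0]
wrist_force: [1.6, -2.5, 0.9]
opening: 0.0399
grip_force: 1.4
```

```bash
python3 - <<'E'
from h import *
stat(); boards('top'); boards('scene')
E
```

```text
t 10.1 disp tcp [   2.4 -165.9  138. ] xyaw 111.93 zax [ 0.0015 -0.0011 -1.    ] F [ 1.6 -2.5  0.9] open 0.03992850723919302 q [-0.41  0.26  1.72 -0.    1.16 -0.79]
top [471. 202.] disp rect [ -67.9 -491.4    0. ] [57.1 42.9] 1.9 yrange [-515.  -469.7] z 0.127
top [282. 242.] disp rect [  0.5 -55.2   0. ] [119.2 196.7] 23.3 yrange [-139.8   40.5] z 0.1266
scene [164. 133.] disp rect [ -59.  -490.8    0. ] [38.8 59.6] 61.6 yrange [-521.9 -470.9] z 0.1232
scene [299. 187.] disp rect [ -0.6 -55.5   0. ] [126.4 198.8] 21.9 yrange [-153.1   43.4] z 0.1274
```

The push works at about 3 N and the boards are touching. Continuing.

{"method": "arm_command", "body": {
  "rows": [
    {"tx":9,"ty":0,"tz":0,"wx":0,"wy":0,"wz":0,"grip":40},
    {"tx":9,"ty":0,"tz":0,"wx":0,"wy":0,"wz":0,"grip":40},
    {"tx":9,"ty":0,"tz":0,"wx":0,"wy":0,"wz":0,"grip":40},
    {"tx":9,"ty":0,"tz":0,"wx":0,"wy":0,"wz":0,"grip":40},
    {"tx":9,"ty":0,"tz":0,"wx":0,"wy":0,"wz":0,"grip":40},
    {"tx":9,"ty":0,"tz":0,"wx":0,"wy":0,"wz":0,"grip":40},
    {"tx":9,"ty":0,"tz":0,"wx":0,"wy":0,"wz":0,"grip":40},
    {"tx":9,"ty":0,"tz":0,"wx":0,"wy":0,"wz":0,"grip":40},
    {"tx":9,"ty":0,"tz":0,"wx":0,"wy":0,"wz":0,"grip":40},
    {"tx":9,"ty":0,"tz":0,"wx":0,"wy":0,"wz":0,"grip":40}
  ]
}}

```text
time: 11.45
tcp_pos: [0.5252, -0.0274, 0.1374]
tcp_rot: [0.0, 0.56, 0.829, 0.0]
wrist_force: [1.5, -3.1, 2.3]
opening: 0.0405
grip_force: 1.7
```

{"method": "arm_command", "body": {
  "rows": [
    {"tx":8,"ty":0,"tz":0,"wx":0,"wy":0,"wz":0,"grip":40},
    {"tx":6,"ty":0,"tz":0,"wx":0,"wy":0,"wz":0,"grip":40},
    {"tx":4,"ty":0,"tz":0,"wx":0,"wy":0,"wz":0,"grip":40},
    {"tx":0,"ty":0,"tz":0,"wx":0,"wy":0,"wz":0,"grip":40}
  ]
}}

```text
time: 11.95
tcp_pos: [0.5181, -0.0105, 0.1369]
tcp_rot: [-0.001, 0.56, 0.829, 0.0]
wrist_force: [0.4, -0.6, 0.2]
opening: 0.0399
grip_force: 0.2
```

```bash
python3 - <<'E'
from h import *
stat(); boards('top','t2.png'); boards('scene')
a=cv2.imread('pics/t2.png')[170:320,170:370]
cv2.imwrite('pics/t2c.png',cv2.resize(cv2.convertScaleAbs(a,alpha=1.6),None,fx=4,fy=4,interpolation=2))
E
```

```text
t 11.95 disp tcp [  1.6 -56.9 136.9] xyaw 111.93 zax [-0.0013  0.0011 -1.    ] F [ 0.4 -0.6  0.2] open 0.03994246134315977 q [-0.25  0.14  1.86  0.    1.14 -0.64]
top [471. 202.] disp rect [ -67.8 -491.2    0. ] [43.3 56.7] 89.0 yrange [-515.  -470.1] z 0.1264
top [229. 262.] disp rect [-1.4 81.4  0. ] [123.9 141. ] 21.9 yrange [ 21.3 149.5] z 0.1257
scene [164. 133.] disp rect [ -60.  -491.4    0. ] [41.4 60.2] 62.4 yrange [-518.5 -471.5] z 0.1236
scene [338. 198.] disp rect [-1.2 52.6  0. ] [128.2 200.9] 22.7 yrange [-44.4 149. ] z 0.1269
```

View pics/t2c.png

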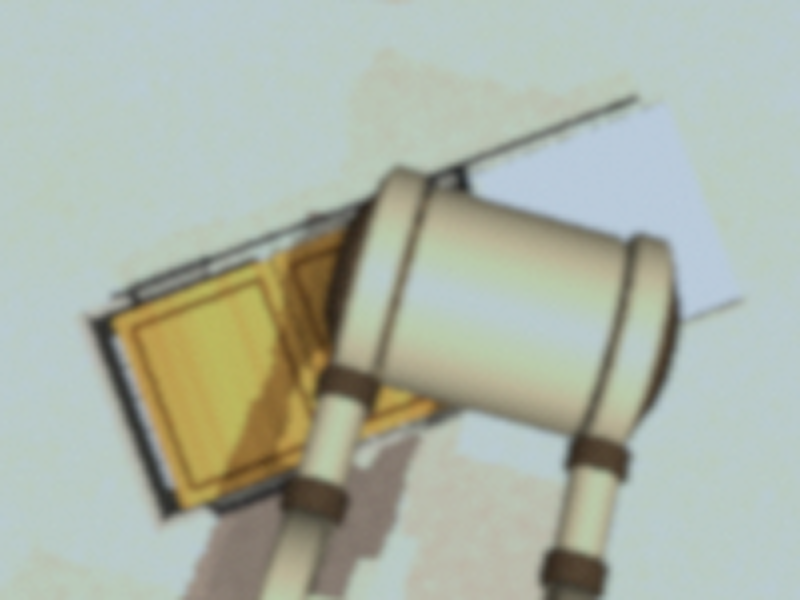

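Top crop: board_a's front edge, from (120,320) to (180,505), is about 14 mm short of the stop wall, and board_b is right behind it. I'll push on until contact.

{"method": "arm_command", "body": {
  "rows": [
    {"tx":5,"ty":0,"tz":0,"wx":0,"wy":0,"wz":0,"grip":40},
    {"tx":4,"ty":0,"tz":0,"wx":0,"wy":0,"wz":0,"grip":40},
    {"tx":2,"ty":0,"tz":0,"wx":0,"wy":0,"wz":0,"grip":40},
    {"tx":0,"ty":0,"tz":0,"wx":0,"wy":0,"wz":0,"grip":40}
  ]
}}

```text
time: 12.55
tcp_pos: [0.5143, -0.0006, 0.1372]
tcp_rot: [-0.0, 0.56, 0.829, 0.0]
wrist_force: [-0.5, 0.6, 0.6]
opening: 0.04
grip_force: 0.0
```

{"method": "arm_command", "body": {
  "rows": [
    {"tx":2,"ty":0,"tz":0,"wx":0,"wy":0,"wz":0,"grip":40},
    {"tx":1,"ty":0,"tz":0,"wx":0,"wy":0,"wz":0,"grip":40},
    {"tx":0,"ty":0,"tz":0,"wx":0,"wy":0,"wz":0,"grip":40}
  ]
}}

```text
time: 12.92
tcp_pos: [0.5134, 0.0019, 0.1373]
tcp_rot: [-0.0, 0.56, 0.829, 0.0]
wrist_force: [0.3, -1.2, -1.1]
opening: 0.0398
grip_force: 0.4
```

```bash
python3 - <<'E'
from h import *
stat(); boards('top'); boards('scene')
E
```

```text
t 12.925 disp tcp [  1.8 -43.6 137.3] xyaw 111.92 zax [-0.e+00  1.e-04 -1.e+00] F [ 0.3 -1.2 -1.1] open 0.03981104255522118 q [-0.23  0.12  1.88  0.    1.14 -0.61]
top [471. 203.] disp rect [ -67.8 -491.1    0. ] [57.1 43.7] 2.6 yrange [-514.  -468.8] z 0.1268
top [222. 264.] disp rect [-1.4 99.5  0. ] [124.3 135.2] 21.3 yrange [ 39.  164.2] z 0.125
scene [164. 133.] disp rect [ -59.8 -490.5    0. ] [36.3 60. ] 65.1 yrange [-513.9 -471.5] z 0.1233
scene [342. 200.] disp rect [-1.6 65.4  0. ] [128.5 200.5] 22.5 yrange [-31. 164.] z 0.1265
```

{"method": "arm_command", "body": {
  "rows": [
    {"tx":1,"ty":0,"tz":0,"wx":0,"wy":0,"wz":0,"grip":40},
    {"tx":1,"ty":0,"tz":0,"wx":0,"wy":0,"wz":0,"grip":40},
    {"tx":0,"ty":0,"tz":0,"wx":0,"wy":0,"wz":0,"grip":40}
  ]
}}

```text
time: 13.4
tcp_pos: [0.5131, 0.0026, 0.1377]
tcp_rot: [0.001, 0.56, 0.829, -0.001]
wrist_force: [-0.1, -5.5, -0.5]
opening: 0.0402
grip_force: 2.8
```

Home: the force rose to 5.5 N at the stop wall. Now I'll go over board_a's centre.

{"method": "arm_command", "body": {
  "rows": [
    {"tx":-3,"ty":0,"tz":0,"wx":0,"wy":0,"wz":0,"grip":40},
    {"tx":0,"ty":0,"tz":-20,"wx":0,"wy":0,"wz":0,"grip":40},
    {"tx":0,"ty":0,"tz":-10,"wx":0,"wy":0,"wz":0,"grip":40},
    {"tx":40,"ty":0,"tz":0,"wx":0,"wy":0,"wz":0,"grip":40},
    {"tx":40,"ty":0,"tz":0,"wx":0,"wy":0,"wz":0,"grip":40},
    {"tx":40,"ty":0,"tz":0,"wx":0,"wy":0,"wz":0,"grip":40},
    {"tx":40,"ty":-1.5,"tz":0,"wx":0,"wy":0,"wz":0,"grip":40},
    {"tx":0,"ty":0,"tz":10,"wx":0,"wy":0,"wz":0,"grip":40},
    {"tx":0,"ty":0,"tz":5,"wx":0,"wy":0,"wz":0,"grip":40},
    {"tx":0,"ty":0,"tz":0,"wx":0,"wy":0,"wz":0,"grip":40}
  ]
}}

```text
time: 14.65
tcp_pos: [0.4526, 0.1479, 0.1517]
tcp_rot: [-0.001, 0.56, 0.828, -0.0]
wrist_force: [0.6, -0.8, -0.0]
opening: 0.0398
grip_force: 0.0
```

```bash
python3 - <<'E'
from h import *
stat(); boards('scene','s2.png')
a=cv2.imread('pics/s2.png')[130:270,220:420]
cv2.imwrite('pics/s2c.png',cv2.resize(cv2.convertScaleAbs(a,alpha=1.6),None,fx=4,fy=4,interpolation=2))
E
```

```text
t 14.65 disp tcp [ -0.4 114.5 151.7] xyaw 111.85 zax [-1.4e-03 -1.0e-04 -1.0e+00] F [ 0.6 -0.8 -0. ] open 0.039831219302630616 q [ 0.06  0.01  1.97 -0.    1.17 -0.32]
scene [164. 133.] disp rect [ -59.3 -491.3    0. ] [40.5 59.2] 61.9 yrange [-519.8 -469.1] z 0.1234
scene [341. 200.] disp rect [ 0.6 65.7  0. ] [123.1 199.4] 22.1 yrange [-29.9 163. ] z 0.1267
```

View pics/s2c.png

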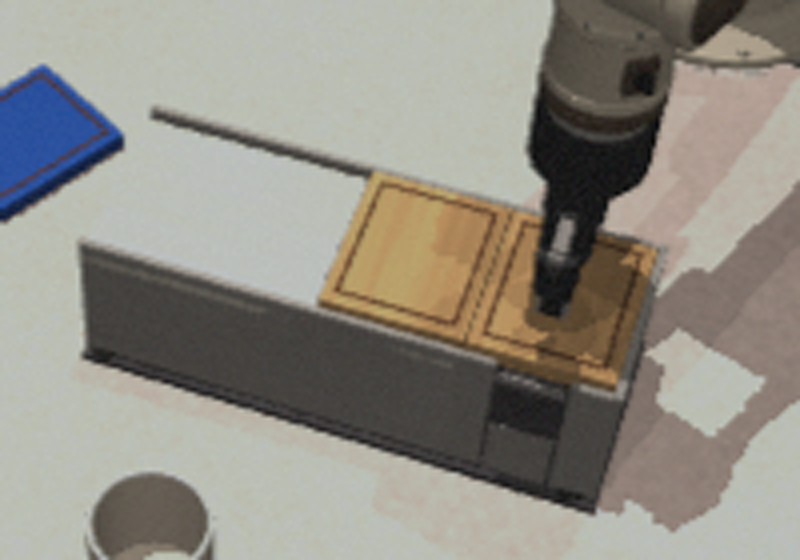

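Scene crop: board_a lies over the well against the stop wall, the fingers are over its centre (550,300), and board_b is just behind. Pressing down.

{"method": "arm_command", "body": {
  "rows": [
    {"tx":0,"ty":0,"tz":5,"wx":0,"wy":0,"wz":0,"grip":40},
    {"tx":0.5,"ty":0,"tz":4,"wx":0,"wy":0,"wz":0,"grip":40},
    {"tx":0.5,"ty":0,"tz":4,"wx":0,"wy":0,"wz":0,"grip":40},
    {"tx":0,"ty":0,"tz":4,"wx":0,"wy":0,"wz":0,"grip":40},
    {"tx":0,"ty":0,"tz":4,"wx":0,"wy":0,"wz":0,"grip":40},
    {"tx":0,"ty":0,"tz":4,"wx":0,"wy":0,"wz":0,"grip":40}
  ]
}}

```text
time: 15.45
tcp_pos: [0.4542, 0.1492, 0.1291]
tcp_rot: [0.002, 0.56, 0.829, 0.001]
wrist_force: [0.7, -3.1, 6.0]
opening: 0.0403
grip_force: 3.2
```

```bash
python3 - <<'E'
from h import *
stat(); boards('scene');boards('wrist')
E
```

```text
t 15.45 disp tcp [  1.5 115.1 129.1] xyaw 111.92 zax [ 4.1e-03 -9.0e-04 -1.0e+00] F [ 0.7 -3.1  6. ] open 0.040250954686084375 q [ 0.06  0.04  1.98 -0.    1.11 -0.32]
scene [164. 133.] disp rect [ -59.3 -491.2    0. ] [36.3 59.7] 62.2 yrange [-518.8 -469.9] z 0.1231
scene [339. 201.] disp rect [ 1.9 66.4  0. ] [124.9 199.5] 22.6 yrange [-29.5 162.4] z 0.1246
wrist [280. 238.] disp rect [  1.6 114.5   0. ] [129.  102.7] 21.7 yrange [ 70.5 165. ] z 0.1073
wrist [159. 385.] disp rect [-57.7  56.3   0. ] [27.2  8.6] 88.9 yrange [53.8 68.1] z 0.1249
wrist [401. 384.] disp rect [59.4 58.7  0. ] [ 8.5 24.1] 50.4 yrange [55.  68.2] z 0.1248
```

It is sinking evenly (top at z 0.107). Continuing past the catch point.

{"method": "arm_command", "body": {
  "rows": [
    {"tx":0,"ty":0,"tz":4,"wx":0,"wy":0,"wz":0,"grip":40},
    {"tx":0,"ty":0,"tz":4,"wx":0,"wy":0,"wz":0,"grip":40},
    {"tx":0,"ty":0,"tz":4,"wx":0,"wy":0,"wz":0,"grip":40},
    {"tx":0,"ty":0,"tz":4,"wx":0,"wy":0,"wz":0,"grip":40},
    {"tx":0,"ty":0,"tz":4,"wx":0,"wy":0,"wz":0,"grip":40},
    {"tx":0,"ty":0,"tz":4,"wx":0,"wy":0,"wz":0,"grip":40},
    {"tx":0,"ty":0,"tz":3,"wx":0,"wy":0,"wz":0,"grip":40},
    {"tx":0,"ty":0,"tz":0,"wx":0,"wy":0,"wz":0,"grip":40}
  ]
}}

```text
time: 16.55
tcp_pos: [0.454, 0.1492, 0.1014]
tcp_rot: [0.002, 0.56, 0.829, 0.001]
wrist_force: [1.7, -2.6, 4.8]
opening: 0.0401
grip_force: 2.6
```

```bash
python3 - <<'E'
from h import *
stat(); boards('wrist','w3.png')
E
```

```text
t 16.55 disp tcp [  1.4 115.2 101.4] xyaw 111.93 zax [ 3.7e-03 -7.0e-04 -1.0e+00] F [ 1.7 -2.6  4.8] open 0.04012773774712115 q [ 0.06  0.09  2.   -0.    1.05 -0.32]
wrist [280. 245.] disp rect [  2.7 111.8   0. ] [123.1  98. ] 21.8 yrange [ 70.2 159.8] z 0.0803
```

View pics/w3.png

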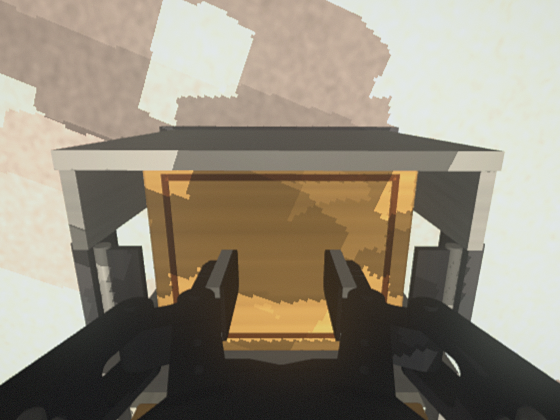

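Wrist view: board_a is deep in the well (top at z 0.080) and the flaps at (125,275) and (435,275) have sprung back level. Lifting off, then on to behind board_b.

{"method": "arm_command", "body": {
  "rows": [
    {"tx":0,"ty":0,"tz":-10,"wx":0,"wy":0,"wz":0,"grip":40},
    {"tx":0,"ty":0,"tz":-15,"wx":0,"wy":0,"wz":0,"grip":40},
    {"tx":0,"ty":0,"tz":-20,"wx":0,"wy":0,"wz":0,"grip":40},
    {"tx":0,"ty":0,"tz":-30,"wx":0,"wy":0,"wz":0,"grip":40},
    {"tx":-30,"ty":0,"tz":0,"wx":0,"wy":0,"wz":0,"grip":40},
    {"tx":-35,"ty":0,"tz":0,"wx":0,"wy":0,"wz":0,"grip":40},
    {"tx":-35,"ty":0,"tz":0,"wx":0,"wy":0,"wz":0,"grip":40},
    {"tx":-35,"ty":0,"tz":0,"wx":0,"wy":0,"wz":0,"grip":40},
    {"tx":-35,"ty":0,"tz":0,"wx":0,"wy":0,"wz":0,"grip":40},
    {"tx":0,"ty":0,"tz":0,"wx":0,"wy":0,"wz":0,"grip":40}
  ]
}}

```text
time: 17.85
tcp_pos: [0.5158, -0.0095, 0.1755]
tcp_rot: [-0.0, 0.561, 0.828, -0.0]
wrist_force: [0.6, 1.1, 0.4]
opening: 0.0401
grip_force: 0.0
```

```bash
python3 - <<'E'
from h import *
stat(); boards('wrist','w4.png');boards('scene')
E
```

```text
t 17.85 disp tcp [ -0.2 -55.  175.5] xyaw 111.76 zax [-8.e-04  4.e-04 -1.e+00] F [0.6 1.1 0.4] open 0.0400907750330342 q [-0.25  0.08  1.84  0.    1.22 -0.63]
wrist [283.  98.] disp rect [ 0.1 15.   0. ] [126.9 101.8] 21.7 yrange [-30.6  62.7] z 0.1254
scene [164. 133.] disp rect [ -57.7 -492.2    0. ] [39.1 59.3] 53.9 yrange [-519.  -470.7] z 0.1231
scene [340. 200.] disp rect [-0.7 66.1  0. ] [129.1 197.7] 21.9 yrange [-28.8 161.9] z 0.1236
```

View pics/w4.png

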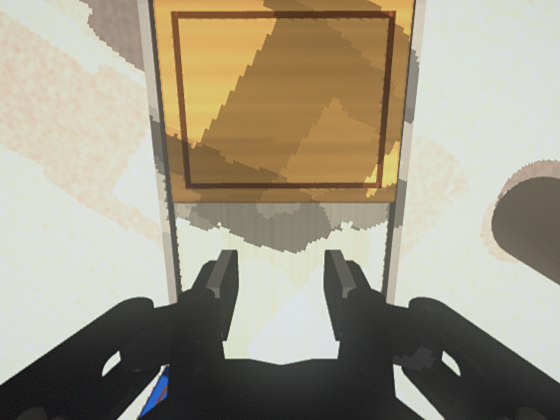

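Wrist view: board_b's rear edge is at row 203 and the fingers are clear behind it. A quick check of board_a's height in the well, then the push.

```bash
cat >> h.py <<'E'
def well(n='scene'):
    w=snapshot(n);P=cloud(w);c,s=np.cos(np.radians(21.8)),np.sin(np.radians(21.8))
    d=P[...,:2]*1000-[495.5,41.7];X=c*d[...,0]+s*d[...,1];Y=-s*d[...,0]+c*d[...,1];Z=P[...,2]*1000
    for x0 in(-57,-30,0,30,57):
        print(n,x0,[(y0,np.median(Z[(abs(X-x0)<5)&(abs(Y-y0)<6)&(Z>20)]).round(1)) for y0 in(80,97,114,131,150)])
E
python3 - <<'E'
from h import *
well()
E
```

```text
scene -57 [(80, np.float64(106.4)), (97, np.float64(108.3)), (114, np.float64(109.9)), (131, np.float64(108.2)), (150, np.float64(104.1))]
scene -30 [(80, np.float64(106.6)), (97, np.float64(106.6)), (114, np.float64(106.5)), (131, np.float64(105.6)), (150, np.float64(107.4))]
scene 0 [(80, np.float64(105.6)), (97, np.float64(105.2)), (114, np.float64(106.1)), (131, np.float64(106.5)), (150, np.float64(107.7))]
scene 30 [(80, np.float64(107.9)), (97, np.float64(107.2)), (114, np.float64(104.1)), (131, np.float64(105.8)), (150, np.float64(106.4))]
scene 57 [(80, np.float64(118.9)), (97, np.float64(108.2)), (114, np.float64(111.1)), (131, np.float64(110.1)), (150, np.float64(nan))]
  return _methods._mean(a, axis=axis, dtype=dtype,
  ret = ret.dtype.type(ret / rcount)
```

{"method": "arm_command", "body": {
  "rows": [
    {"tx":0,"ty":1.5,"tz":14,"wx":0,"wy":0,"wz":0,"grip":40},
    {"tx":0,"ty":0,"tz":14,"wx":0,"wy":0,"wz":0,"grip":40},
    {"tx":0,"ty":0,"tz":11,"wx":0,"wy":0,"wz":0,"grip":40},
    {"tx":5,"ty":0,"tz":0,"wx":0,"wy":0,"wz":0,"grip":40},
    {"tx":7,"ty":0,"tz":0,"wx":0,"wy":0,"wz":0,"grip":40},
    {"tx":7,"ty":0,"tz":0,"wx":0,"wy":0,"wz":0,"grip":40},
    {"tx":7,"ty":0,"tz":0,"wx":0,"wy":0,"wz":0,"grip":40},
    {"tx":7,"ty":0,"tz":0,"wx":0,"wy":0,"wz":0,"grip":40},
    {"tx":0,"ty":0,"tz":0,"wx":0,"wy":0,"wz":0,"grip":40}
  ]
}}

```text
time: 19.12
tcp_pos: [0.5046, 0.0237, 0.1364]
tcp_rot: [-0.0, 0.559, 0.829, 0.0]
wrist_force: [-0.2, -0.8, 0.5]
opening: 0.0397
grip_force: 0.0
```

Board_a is held flat at z ≈ 106 mm under the flaps at about 109. I'll push board_b home.

{"method": "arm_command", "body": {
  "rows": [
    {"tx":8,"ty":0,"tz":0,"wx":0,"wy":0,"wz":0,"grip":40},
    {"tx":8,"ty":0,"tz":0,"wx":0,"wy":0,"wz":0,"grip":40},
    {"tx":8,"ty":0,"tz":0,"wx":0,"wy":0,"wz":0,"grip":40},
    {"tx":8,"ty":0,"tz":0,"wx":0,"wy":0,"wz":0,"grip":40},
    {"tx":8,"ty":0,"tz":0,"wx":0,"wy":0,"wz":0,"grip":40},
    {"tx":8,"ty":0,"tz":0,"wx":0,"wy":0,"wz":0,"grip":40},
    {"tx":8,"ty":0,"tz":0,"wx":0,"wy":0,"wz":0,"grip":40},
    {"tx":8,"ty":0,"tz":0,"wx":0,"wy":0,"wz":0,"grip":40},
    {"tx":6,"ty":0,"tz":0,"wx":0,"wy":0,"wz":0,"grip":40},
    {"tx":0,"ty":0,"tz":0,"wx":0,"wy":0,"wz":0,"grip":40}
  ]
}}

```text
time: 20.38
tcp_pos: [0.4784, 0.0886, 0.1362]
tcp_rot: [-0.0, 0.559, 0.829, 0.0]
wrist_force: [-0.5, -0.1, -0.1]
opening: 0.0397
grip_force: 0.0
```

{"method": "arm_command", "body": {
  "rows": [
    {"tx":3,"ty":0,"tz":0,"wx":0,"wy":0,"wz":0,"grip":40},
    {"tx":2,"ty":0,"tz":0,"wx":0,"wy":0,"wz":0,"grip":40},
    {"tx":0,"ty":0,"tz":0,"wx":0,"wy":0,"wz":0,"grip":40}
  ]
}}

```text
time: 20.75
tcp_pos: [0.4768, 0.0927, 0.1363]
tcp_rot: [-0.0, 0.56, 0.829, -0.0]
wrist_force: [-0.2, -0.1, -1.2]
opening: 0.0399
grip_force: 0.2
```

{"method": "arm_command", "body": {
  "rows": [
    {"tx":2,"ty":0,"tz":0,"wx":0,"wy":0,"wz":0,"grip":40},
    {"tx":2,"ty":0,"tz":0,"wx":0,"wy":0,"wz":0,"grip":40},
    {"tx":0,"ty":0,"tz":0,"wx":0,"wy":0,"wz":0,"grip":40}
  ]
}}

```text
time: 21.12
tcp_pos: [0.4756, 0.0954, 0.1364]
tcp_rot: [0.001, 0.56, 0.829, -0.001]
wrist_force: [0.6, -6.1, 0.7]
opening: 0.0402
grip_force: 2.6
```

```bash
python3 - <<'E'
from h import *
stat(); boards('top');boards('scene')
E
```

```text
t 21.125 disp tcp [  1.5  57.3 136.4] xyaw 111.93 zax [ 6.0e-04 -2.4e-03 -1.0e+00] F [ 0.6 -6.1  0.7] open 0.04019439715339596 q [-0.05  0.05  1.96 -0.    1.13 -0.43]
top [471. 202.] disp rect [ -67.6 -490.9    0. ] [56.6 44.5] 0.3 yrange [-514.  -469.2] z 0.1267
scene [164. 133.] disp rect [ -59.5 -490.7    0. ] [35.7 60.1] 64.1 yrange [-520.9 -469.7] z 0.1228
scene [360. 205.] disp rect [  0.9 115.8   0. ] [126.7  99.3] 21.9 yrange [ 67.  164.2] z 0.1259
```

Home (6 N, centre y 115.8). Now over its centre and press.

{"method": "arm_command", "body": {
  "rows": [
    {"tx":-3,"ty":0,"tz":0,"wx":0,"wy":0,"wz":0,"grip":40},
    {"tx":0,"ty":0,"tz":-20,"wx":0,"wy":0,"wz":0,"grip":40},
    {"tx":0,"ty":0,"tz":-10,"wx":0,"wy":0,"wz":0,"grip":40},
    {"tx":30,"ty":-1,"tz":0,"wx":0,"wy":0,"wz":0,"grip":40},
    {"tx":29,"ty":0,"tz":0,"wx":0,"wy":0,"wz":0,"grip":40},
    {"tx":0,"ty":0,"tz":10,"wx":0,"wy":0,"wz":0,"grip":40},
    {"tx":0,"ty":0,"tz":5,"wx":0,"wy":0,"wz":0,"grip":40},
    {"tx":0,"ty":0,"tz":0,"wx":0,"wy":0,"wz":0,"grip":40}
  ]
}}

```text
time: 22.22
tcp_pos: [0.4533, 0.1473, 0.1505]
tcp_rot: [-0.001, 0.56, 0.828, -0.001]
wrist_force: [0.1, 1.2, 0.3]
opening: 0.0401
grip_force: 0.0
```

{"method": "arm_command", "body": {
  "rows": [
    {"tx":0.5,"ty":0,"tz":5,"wx":0,"wy":0,"wz":0,"grip":40},
    {"tx":0,"ty":0,"tz":4,"wx":0,"wy":0,"wz":0,"grip":40},
    {"tx":0,"ty":0,"tz":4,"wx":0,"wy":0,"wz":0,"grip":40},
    {"tx":0,"ty":0,"tz":4,"wx":0,"wy":0,"wz":0,"grip":40},
    {"tx":0,"ty":0,"tz":4,"wx":0,"wy":0,"wz":0,"grip":40},
    {"tx":0,"ty":0,"tz":4,"wx":0,"wy":0,"wz":0,"grip":40}
  ]
}}

```text
time: 22.98
tcp_pos: [0.4554, 0.1485, 0.1279]
tcp_rot: [0.002, 0.56, 0.829, 0.002]
wrist_force: [1.4, 1.3, 7.7]
opening: 0.0401
grip_force: 3.5
```

```bash
python3 - <<'E'
from h import *
stat(); boards('wrist')
E
```

```text
t 22.975 disp tcp [  2.4 114.1 127.9] xyaw 111.9 zax [ 4.9e-03  6.0e-04 -1.0e+00] F [1.4 1.3 7.7] open 0.040125754399954576 q [ 0.06  0.05  1.98  0.    1.11 -0.32]
wrist [281. 236.] disp rect [  2.8 114.3   0. ] [132.2 103.1] 21.6 yrange [ 70.2 165.1] z 0.1067
```

{"method": "arm_command", "body": {
  "rows": [
    {"tx":0,"ty":0,"tz":4,"wx":0,"wy":0,"wz":0,"grip":40},
    {"tx":0,"ty":0,"tz":4,"wx":0,"wy":0,"wz":0,"grip":40},
    {"tx":0,"ty":0,"tz":4,"wx":0,"wy":0,"wz":0,"grip":40},
    {"tx":0,"ty":0,"tz":4,"wx":0,"wy":0,"wz":0,"grip":40},
    {"tx":0,"ty":0,"tz":4,"wx":0,"wy":0,"wz":0,"grip":40},
    {"tx":0,"ty":0,"tz":4,"wx":0,"wy":0,"wz":0,"grip":40},
    {"tx":0,"ty":0,"tz":3,"wx":0,"wy":0,"wz":0,"grip":40},
    {"tx":0,"ty":0,"tz":0,"wx":0,"wy":0,"wz":0,"grip":40}
  ]
}}

```text
time: 24.02
tcp_pos: [0.455, 0.1484, 0.1005]
tcp_rot: [0.001, 0.56, 0.829, 0.001]
wrist_force: [0.9, 1.1, 5.7]
opening: 0.04
grip_force: 3.1
```

```bash
python3 - <<'E'
from h import *
stat(); boards('wrist')
E
```

```text
t 24.025 disp tcp [  2.  114.1 100.5] xyaw 111.91 zax [ 3.6e-03  3.0e-04 -1.0e+00] F [0.9 1.1 5.7] open 0.04002997472526917 q [ 0.06  0.09  2.    0.    1.05 -0.32]
wrist [280. 243.] disp rect [  3. 112.   0.] [122.6  97.9] 21.8 yrange [ 70.1 160.2] z 0.0793
```

Board top is at z 0.079, past the catch point. Lift straight up, back off, and check.

{"method": "arm_command", "body": {
  "rows": [
    {"tx":0,"ty":0,"tz":-8,"wx":0,"wy":0,"wz":0,"grip":40},
    {"tx":0,"ty":0,"tz":-15,"wx":0,"wy":0,"wz":0,"grip":40},
    {"tx":0,"ty":0,"tz":-20,"wx":0,"wy":0,"wz":0,"grip":40},
    {"tx":0,"ty":0,"tz":-40,"wx":0,"wy":0,"wz":0,"grip":40},
    {"tx":0,"ty":0,"tz":-40,"wx":0,"wy":0,"wz":0,"grip":40},
    {"tx":-30,"ty":0,"tz":-20,"wx":0,"wy":0,"wz":0,"grip":40},
    {"tx":-30,"ty":0,"tz":0,"wx":0,"wy":0,"wz":0,"grip":40},
    {"tx":-20,"ty":0,"tz":0,"wx":0,"wy":0,"wz":0,"grip":40},
    {"tx":0,"ty":0,"tz":0,"wx":0,"wy":0,"wz":0,"grip":40}
  ]
}}

```text
time: 25.2
tcp_pos: [0.4827, 0.0734, 0.2422]
tcp_rot: [-0.001, 0.561, 0.828, -0.0]
wrist_force: [0.5, 0.2, 0.1]
opening: 0.04
grip_force: 0.0
```

```bash
python3 - <<'E' 2>/dev/null
from h import *
stat(); boards('wrist','w5.png'); well('wrist'); well('scene')
E
```

```text
t 25.2 disp tcp [-1.000e-01  3.420e+01  2.422e+02] xyaw 111.81 zax [-1.7e-03  1.0e-04 -1.0e+00] F [0.5 0.2 0.1] open 0.039999131956021935 q [-0.1  -0.06  1.85 -0.    1.36 -0.48]
wrist [283.  87.] disp rect [  2.5 115.7   0. ] [121.9 103.7] 21.8 yrange [ 68.6 166.5] z 0.1039
wrist -57 [(80, np.float64(103.8)), (97, np.float64(107.7)), (114, np.float64(108.0)), (131, np.float64(108.0)), (150, np.float64(103.8))]
wrist -30 [(80, np.float64(104.0)), (97, np.float64(103.8)), (114, np.float64(103.9)), (131, np.float64(103.9)), (150, np.float64(104.0))]
wrist 0 [(80, np.float64(104.0)), (97, np.float64(103.9)), (114, np.float64(103.9)), (131, np.float64(103.8)), (150, np.float64(103.9))]
wrist 30 [(80, np.float64(104.0)), (97, np.float64(103.9)), (114, np.float64(103.8)), (131, np.float64(103.9)), (150, np.float64(104.0))]
wrist 57 [(80, np.float64(103.7)), (97, np.float64(107.3)), (114, np.float64(107.8)), (131, np.float64(107.7)), (150, np.float64(103.8))]
scene -57 [(80, np.float64(107.9)), (97, np.float64(109.6)), (114, np.float64(555.5)), (131, np.float64(547.8)), (150, np.float64(105.2))]
scene -30 [(80, np.float64(107.0)), (97, np.float64(110.2)), (114, np.float64(542.2)), (131, np.float64(105.4)), (150, np.float64(106.3))]
scene 0 [(80, np.float64(106.8)), (97, np.float64(541.2)), (114, np.float64(105.2)), (131, np.float64(105.1)), (150, np.float64(106.7))]
scene 30 [(80, np.float64(560.7)), (97, np.float64(523.0)), (114, np.float64(107.0)), (131, np.float64(107.4)), (150, np.float64(106.2))]
scene 57 [(80, np.float64(526.4)), (97, np.float64(109.8)), (114, np.float64(109.7)), (131, np.float64(107.1)), (150, np.float64(118.7))]
```

View pics/w5.png

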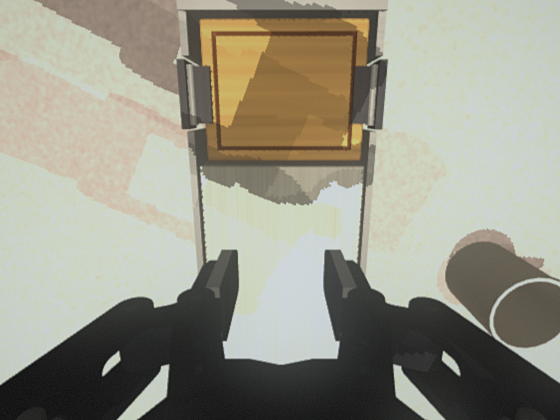

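The wrist view shows board_b flat in the well at (283,87), with both flaps level over it at (200,93) and (366,93). The shelf is empty and the gripper is clear, so I'm handing in.

```bash
python3 -c "
from bench import sign_off
print(sign_off())"
```

```text
the job is handed in; nothing more can be done
None
```

Both boards lie flat in the well under the shut catches, board_a below board_b; I handed the job in at about 25 s, with board_a slid home by pushing board_b from behind because dragging it alone slipped.

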